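# Purge the bubble trap

## Robot

A 6-joint arm with a two-finger parallel gripper is mounted at the origin on the work surface. World frame = base frame: x ahead of the robot, y to its left, z up, the work surface at z = 0. Lengths are in mm, angles in rad, forces in N, time in s.
With the tool pointing down it reaches from about 275 to 975 mm from the base axis. Payload 8.4 kg.
Tool frame: the origin (TCP) lies on the front face of the gripper's body, between the roots of the fingers; the fingertips stand 88 mm ahead of it and the grasp point (between the pads) lies 69 mm ahead of it; z points along the fingers, x is the direction in which the jaws open and shut, and the axes are right-handed (so a half turn about z gives the same grasp; the last joint's range is limited). The gripper opens to 92 mm and grips with 3 to 60 N. Pads are 20 mm wide; open, the fingers measure 128 mm over their backs; the gripper's body (75 mm by 189 mm) begins 69 mm behind the grasp point.
Start: joints at [1.126, 0.353, 1.633, -0, 1.155, -0.002], TCP at [267.794, 564.726, 302.683] pointing down, gripper open.
Joint ranges: [-2.63, 2.63], [-0.92, 2.1], [0.06, 2.66], [-1.3, 4.44], [0, 2.69], [-3.02, 3.02]. Speed limits (rad/s): [2.22, 2.22, 2.79, 3.14, 3.14, 3.14].

## Interface

Orientations are given as a rotation vector (axis times angle).
In Python, from bench import * gives the robot as it stands. The module is installed in compiled form; this text tells all that it offers.
- The arm moves only by the tool step_arm, never from a script. Its argument "targets" is a list of rows, each an object of numbers: "rx", "ry", "rz": the turn, a rotation vector about the world's x, y, z in rad; "tx", "ty", "tz": the shift along the world's x, y, z in m; "claw": the finger opening in m, from 0 to 0.0919. In form: [{"rx": .., "ry": .., "rz": .., "tx": .., "ty": .., "tz": .., "claw": ..}, ...]. A call has 1 to 5 rows; each row shifts and turns the commanded pose from where the row before left it; what a row does not reach is not made up. A row lasts 1/10 s, in which the tool goes at most 50 mm and 8.59 degrees, less where a joint would pass 70% of its speed; a pose out of reach is approached as far as the arm can. A call with a gripper value outside its range is refused whole. The fingers move at their own pace and stop on an object; "force" is the grip in N (left out, the last holds). Time passes only in rows, so rows that do not move let the fingers close. It gives the time, the measured TCP pose, the force and the opening at its end, in the units of the state.
- observe(): the state, without advancing time (a new reading comes with each control period).
- read_camera(name): name is "scene" or "top" or "wrist"; returns a dict with "pixels" (400x640x3 uint8, red, green, blue), "camera_matrix" (3x3 intrinsics, pixels), "view" (4x4, takes a point from world to camera coordinates). Camera axes: x right, y down, z forward; pixel columns grow to the right and rows downward; lengths in mm; the calibration is good to about 2 mm. A picture is of the moment at which its call begins. There is no depth.
- job_done(): hands the job in, once; it reports no verdict.
Trained networks look in a picture, given as the dict that the camera call returned (one of the last four; its "shot" number tells which), for a name from the list of things; names that differ only in an ending like _2 or _b are one class to them, and where a whole thing is asked for, a point or a joint stands for the part that bears it (a point fixed in the world has none). Each returns a list of dicts, best first, with "p" (0 to 1); they miss things now and then, are a little off and sometimes report something else, mostly with a low value. They report only what shows in the picture. A call takes as long as a camera call. They do not tell look-alikes from the thing itself.
- regions_of(thing, picture): "pixels" (400x640 bool, what is visible of it) and "extent" ([left, top, right, bottom] in pixels, round what is visible of it).
The state is a dict: "t": time; "joints": joint angles; "dq": joint speeds; "joint_efforts": joint torques, N m; "tool_pos": TCP position; "orientation": TCP orientation; "contact_force": force on the tool from outside, world axes, zero at the start; "torque": the same for the moment, N m; "finger_gap": finger opening in mm.
Only numpy, scipy, OpenCV 4.12 (cv2) and the standard library are available. Lean on these libraries where they do the work, as an engineer would, in place of code of your own. Each camera call takes 0.05 s, during which the arm holds its last target.

## Task

Purge the air from the bubble trap, the squat glass bulb with the rounded bare top: with the fingertips gently press down the broad plunger on the valve block that carries it, keep it down for about two seconds, then let it spring back up and withdraw. Leave its narrow plunger unpressed, do not touch the two blocks that carry columns, and leave everything on the bench standing where it is: nothing is to be gripped, lifted or pushed about.

Things in the scene. Friction and masses are not known exactly. Their poses are not given: they have to be found in the camera images.
- trap_block: loose cream valve block, about 0.9 kg, 150 (x) by 110 (y) mm, with a squat glass bubble trap (a dome-shaped bulb 54 mm wide with a bare rounded glass top and one collar, at its foot; its top is 125 mm above the table), axis at x +38 mm, y 0. Origin: centre of its underside, z up. Rear part 40 mm high; the front 55 mm (-x, towards the robot) is a step 85 mm high with two black spring plungers on top
- trap_purge_top (a point): centre of the flat top of the broad (32 mm across) purge plunger on the trap block: at x -45, y -25 mm on the block, 110 mm above the table, 20 mm above its collar; moves down with it
- trap_drain_top (a point): centre of the flat top of the narrow (14 mm across) drain plunger on the trap block: at x -45, y +34 mm on the block, 102 mm above the table
- trap_purge (a joint): travel of the broad purge plunger of the trap block in m: 0 = up, 0.010 = fully down on its stop; the spring resists with 2 N at the start and 6 N at the bottom and returns it when let go
- trap_drain (a joint): travel of the narrow drain plunger of the trap block in m: 0 = up, 0.006 = fully down; the spring resists with 2 to 4.4 N
- slim_block: loose cream valve block, about 0.9 kg, 150 (x) by 110 (y) mm, with a slim column (glass tube 22 mm wide between two collars 36 mm wide; its top is 170 mm above the table), axis at x +38 mm, y 0. Origin: centre of its underside, z up. Rear part 40 mm high; the front 55 mm (-x, towards the robot) is a step 85 mm high with two black spring plungers on top
- slim_purge_top (a point): centre of the flat top of the broad (32 mm across) purge plunger on the slim block: at x -45, y -25 mm on the block, 110 mm above the table, 20 mm above its collar; moves down with it
- slim_drain_top (a point): centre of the flat top of the narrow (14 mm across) drain plunger on the slim block: at x -45, y +34 mm on the block, 102 mm above the table
- slim_purge (a joint): travel of the broad purge plunger of the slim block in m: 0 = up, 0.010 = fully down on its stop; the spring resists with 2 N at the start and 6 N at the bottom and returns it when let go
- slim_drain (a joint): travel of the narrow drain plunger of the slim block in m: 0 = up, 0.006 = fully down; the spring resists with 2 to 4.4 N
- stout_block: loose cream valve block, about 0.9 kg, 150 (x) by 110 (y) mm, with a stout column (glass tube 44 mm wide between two collars 56 mm wide; its top is 140 mm above the table), axis at x +38 mm, y 0. Origin: centre of its underside, z up. Rear part 40 mm high; the front 55 mm (-x, towards the robot) is a step 85 mm high with two black spring plungers on top
- stout_purge_top (a point): centre of the flat top of the broad (32 mm across) purge plunger on the stout block: at x -45, y -25 mm on the block, 110 mm above the table, 20 mm above its collar; moves down with it
- stout_drain_top (a point): centre of the flat top of the narrow (14 mm across) drain plunger on the stout block: at x -45, y +34 mm on the block, 102 mm above the table
- stout_purge (a joint): travel of the broad purge plunger of the stout block in m: 0 = up, 0.010 = fully down on its stop; the spring resists with 2 N at the start and 6 N at the bottom and returns it when let go
- stout_drain (a joint): travel of the narrow drain plunger of the stout block in m: 0 = up, 0.006 = fully down; the spring resists with 2 to 4.4 N
- vial_a: small loose glass vial, 24 mm across, 62 mm high, standing between the blocks; bystander. Origin: its underside
- vial_b: as vial_a, standing in the other gap; bystander. Origin: its underside
- spanner: loose steel spanner 140 mm long, lying flat in front of the blocks; bystander. Origin: its underside
- sample_jar: loose jar, 52 mm across, 70 mm high, in front of the blocks; bystander. Origin: its underside
- spare_collar: loose ring-shaped column collar, 50 mm across, 26 mm high, in front of the blocks; bystander. Origin: its underside
- buffer_bottle: loose bottle, 84 mm across, 170 mm high, to the right; bystander. Origin: its underside
- beaker: loose glass beaker, 66 mm across, 80 mm high, to the left; bystander. Origin: its underside
Things that resemble listed ones, but are neither listed nor needed, are in the scene too. What is shaped like the stout_block but green is not meant.

How it is judged (in metres and radians):
On the way, in this order (a step that is already met when the one before it is completed fails the run):
1. the bubble trap's broad plunger is held at least 6 mm down by the fingers for 1.2 s (value of joint trap_purge above 0.006 m and contact force between the fingers and trap_block above 0.5 N), for 1.2 s.
2. the plunger is let go and is up again (value of joint trap_purge below 0.0015 m), for 0.2 s.
At the end, for the whole second after the job is handed in: all six plungers up (within 1.5 mm), the three blocks upright and within 10 mm of where they stood, every bystander within 15 mm of where it stood, all at rest (value of joint each of trap_purge, trap_drain, slim_purge, slim_drain, stout_purge, stout_drain below 0.0015 m and distance of each of trap_block, slim_block, stout_block from where it was at the start of the episode below 0.01 m and distance of each of vial_a, vial_b, spanner, sample_jar, spare_collar, buffer_bottle, beaker from where it was at the start of the episode below 0.015 m and angle between each of trap_block, slim_block, stout_block's own z axis and vertical below 0.06 rad and linear speed of each of trap_block, slim_block, stout_block, vial_a, vial_b, spanner, sample_jar, spare_collar, buffer_bottle, beaker below 0.02 m/s); the robot touches nothing.
It fails at once if any other plunger is pressed more than 2 mm (value of joint any of trap_drain, slim_purge, slim_drain, stout_purge, stout_drain above 0.002 m).
It fails at once if the robot touches a block that carries a column (more than 0.5 N) (contact force between any of the fingers, the arm and slim_block above 0.5 N or contact force between any of the fingers, the arm and stout_block above 0.5 N).
It fails at once if the robot presses on the bubble trap's block with more than 30 N (contact force between any of the fingers, the arm and trap_block above 30 N).
It fails at once if a block is shifted more than 10 mm, lifted more than 5 mm or tipped (distance of any of trap_block, slim_block, stout_block from where it was at the start of the episode above 0.01 m or height (world z) of any of trap_block, slim_block, stout_block above 0.005 m or angle between any of trap_block, slim_block, stout_block's own z axis and vertical above 0.1 rad).
It fails at once if a bystander is moved or lifted by more than 15 mm (distance of any of vial_a, vial_b, spanner, sample_jar, spare_collar, buffer_bottle, beaker from where it was at the start of the episode above 0.015 m).
It also fails if it takes over 38 s, if anything falls off the work surface, if the arm or the gripper's body presses on something with over 40 N, if the wrist force passes 120 N, or if a joint passes its speed limit or range.

## Working session

There is one attempt and no reset: what is moved stays moved. The work goes in short steps, Python scripts to look and compute and a tool call to move; the robot and the scene stay as the last step left them, time stands still between calls to the robot, and variables do not carry over. Pictures are saved under pics/ and viewed, and the job is handed in when it is done.

Besides the shell and the picture viewer there is one more tool, called after "Emit:" in YAML: its name, and indented under it one key for each argument. step_arm: Moves the arm, as the interface text tells. Its arguments: {"type":"object","properties":{"targets":{"type":"array","items":{"type":"object","properties":{"rx":{"type":"number"},"ry":{"type":"number"},"rz":{"type":"number"},"tx":{"type":"number"},"ty":{"type":"number"},"tz":{"type":"number"},"claw":{"type":"number"}}}},"force":{"type":"number"}},"required":["targets"]}

```bash
mkdir -p pics; cat > h.py <<'E'
from bench import *
import numpy as np, cv2
def save(p,n): cv2.imwrite(n,cv2.cvtColor(p,cv2.COLOR_RGB2BGR))
def ray(pic,u,v,z):
    K=np.array(pic["camera_matrix"]);V=np.array(pic["view"])
    R=V[:3,:3];t=V[:3,3];c=-R.T@t
    d=R.T@np.linalg.solve(K,[u,v,1]); return c+d*(z-c[2])/d[2]
def proj(pic,P):
    K=np.array(pic["camera_matrix"]);V=np.array(pic["view"])
    q=K@(V[:3,:3]@np.array(P,float)+V[:3,3]); return q[:2]/q[2]
E
python3 - <<'E'
from h import *
o=observe();print({k:np.round(v,3) for k,v in o.items()})
for n in("scene","top"):
    p=read_camera(n);save(p["pixels"],f"pics/{n}0.png")
    for th in("trap_block","trap_purge_top","slim_block","stout_block"):
        for r in regions_of(th,p): 
            ys,xs=np.nonzero(r["pixels"]);print(n,th,round(r["p"],2),r["extent"],xs.mean().round(1),ys.mean().round(1))
E
```

```text
{'t': np.float64(0.0), 'joints': array([ 1.126,  0.354,  1.634, -0.   ,  1.155, -0.002]), 'dq': array([ 0.001, -0.002, -0.001, -0.   ,  0.001,  0.001]), 'joint_efforts': array([-1.0000e-03, -5.9385e+01, -3.3421e+01,  7.0000e-02,  2.3000e-02,
       -0.0000e+00]), 'tool_pos': array([267.639, 564.409, 301.999]), 'orientation': array([ 2.654e+00,  1.679e+00, -2.000e-03]), 'contact_force': array([ 0.613, -0.349,  0.16 ]), 'torque': array([ 0.011, -0.013,  0.03 ]), 'finger_gap': np.float64(91.864)}
scene trap_block 0.38 [221.8, 138.8, 232.6, 154.3] 226.8 148.6
scene trap_purge_top 0.71 [359.2, 262.2, 378.9, 280.3] 368.9 271.0
scene slim_block 0.96 [237.1, 219.0, 313.2, 297.5] 275.3 256.7
scene stout_block 0.58 [235.8, 94.8, 289.7, 152.5] 261.6 125.1
scene stout_block 0.55 [192.5, 141.6, 257.0, 206.4] 221.6 173.3
top trap_block 0.69 [207.2, 129.4, 260.3, 190.5] 232.9 158.1
top trap_block 0.16 [291.8, 106.9, 328.7, 172.2] 310.3 141.1
top trap_purge_top 0.49 [300.2, 209.7, 328.6, 245.7] 314.9 229.2
top slim_block 0.91 [291.1, 106.8, 329.3, 173.0] 310.2 141.1
top slim_block 0.25 [231.3, 231.2, 248.2, 249.3] 238.1 238.0
top stout_block 0.92 [408.7, 140.9, 454.6, 202.7] 429.7 171.0
top stout_block 0.76 [443.6, 225.9, 494.2, 289.1] 472.2 256.4
```

View pics/scene0.png

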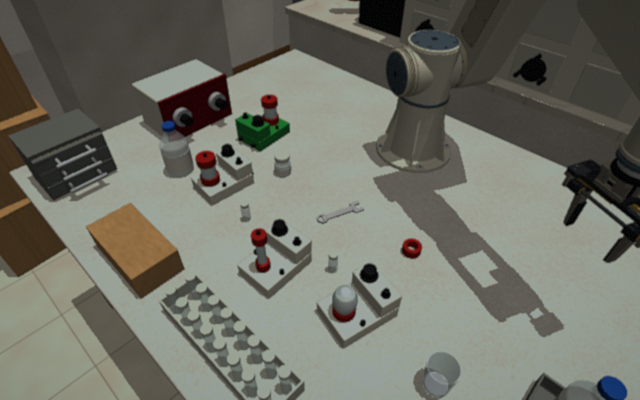

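View pics/top0.png

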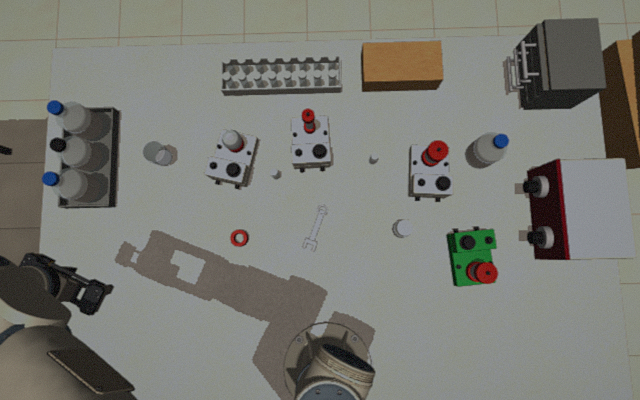

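The scene shows the bubble trap on the block at scene (345,300), top (232,158). Its broad plunger is at scene (369,272), top (233,170).

These could be mistaken for it, by top pixel:
- slim block (310,140), with broad plunger at (319,151)
- stout block (430,170), with broad plunger at (443,183)
- green block (472,256)
- the trap's own narrow plunger, near (214,166)

I choose the block with the bare glass dome and check it in a close crop.

```bash
python3 - <<'E'
from h import *
a=read_camera("scene");b=read_camera("top")
c1=cv2.resize(a["pixels"][220:350,300:430],(520,520),interpolation=cv2.INTER_CUBIC)[:,:400]
c2=cv2.resize(b["pixels"][120:200,195:275],(400,400),interpolation=cv2.INTER_CUBIC)
c1=cv2.resize(a["pixels"][250:350,310:410],(400,400),interpolation=cv2.INTER_CUBIC)
save(np.hstack([c1,c2]),"pics/crop0.png")
for n,p in(("scene",a),("top",b)):
  V=np.array(p["view"]);print(n,(-V[:3,:3].T@V[:3,3]).round())
  for th in("trap_purge_top","trap_drain_top"):
    for r in regions_of(th,p):
        ys,xs=np.nonzero(r["pixels"]);print(n,th,round(r["p"],2),np.round(r["extent"]),xs.mean().round(1),ys.mean().round(1))
print(ray(a,369,267.5,110),ray(b,233,170,110))
E
```

```text
scene [1035.  551.  854.]
scene trap_purge_top 0.61 [360. 262. 377. 280.] 369.1 270.9
scene trap_purge_top 0.33 [403. 240. 424. 258.] 411.4 247.9
scene trap_purge_top 0.17 [274. 151. 293. 176.] 281.7 163.1
scene trap_drain_top 0.6 [380. 285. 390. 296.] 385.8 291.3
scene trap_drain_top 0.15 [190. 143. 254. 204.] 221.6 173.1
top [ 320.   -5. 1230.]
top trap_purge_top 0.6 [226. 162. 241. 174.] 232.4 168.6
[558.01102214 247.76935172 110.        ] [552.84192821 244.81753833 110.        ]
```

View pics/crop0.png

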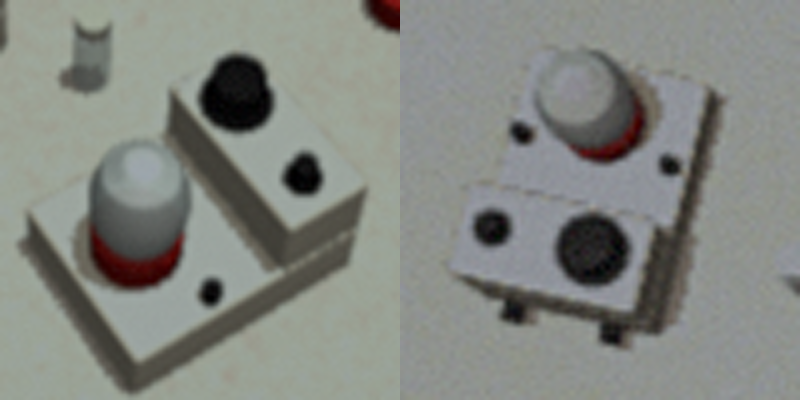

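The crop confirms it: one block carries the bare dome over a single red collar. Its broad plunger is at top (233,170) and its narrow one at (213,166). The two rays put the broad plunger at about (555,246,110), which fits the reach. I'll move above it with the fingers closed.

Emit:
step_arm:
  targets:
    - {"tx": 0.028, "ty": -0.032, "claw": 0}
    - {"tx": 0.028, "ty": -0.032, "claw": 0}
    - {"tx": 0.028, "ty": -0.032, "claw": 0}
    - {"tx": 0.028, "ty": -0.032, "claw": 0}
    - {"tx": 0.028, "ty": -0.032, "claw": 0}
  force: 10

```text
schema error: expected keys rx, ry, rz, tx, ty, tz, claw
```

Emit:
step_arm:
  targets:
    - {"tx": 0.028, "ty": -0.032, "claw": 0}
    - {"tx": 0.028, "ty": -0.032, "claw": 0}
    - {"tx": 0.028, "ty": -0.032, "claw": 0}
    - {"tx": 0.02, "ty": -0.032, "claw": 0}
    - {"tx": 0, "ty": 0, "claw": 0}

```text
schema error: expected keys rx, ry, rz, tx, ty, tz, claw
```

```bash
python3 - <<'E'
from h import *
w=read_camera("wrist");save(w["pixels"],"pics/wrist1.png")
V=np.array(w["view"]);print((-V[:3,:3].T@V[:3,3]).round())
o=observe();print({k:np.round(o[k],3) for k in("t","tool_pos","orientation","contact_force","finger_gap")})
for th in("trap_purge_top","trap_drain_top"):
    for r in regions_of(th,w):
        ys,xs=np.nonzero(r["pixels"]);print(th,round(r["p"],2),np.round(r["extent"]),xs.mean().round(1),ys.mean().round(1),ray(w,xs.mean(),ys.mean(),110).round(1))
E
```

```text
[191. 602. 384.]
{'t': np.float64(0.85), 'tool_pos': array([267.793, 564.737, 302.684]), 'orientation': array([-2.655, -1.679, -0.   ]), 'contact_force': array([-0.073,  0.961,  0.559]), 'finger_gap': np.float64(92.089)}
```

View pics/wrist1.png

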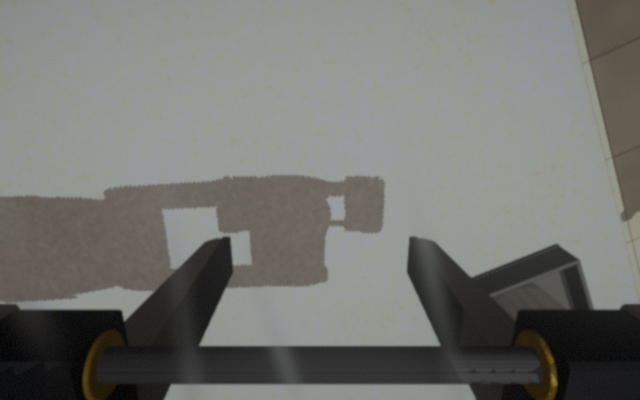

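The picture shows the bare bench at the start pose, because the moves were refused for missing keys. I'll resend with all keys.

Emit:
step_arm:
  targets:
    - {"rx": 0, "ry": 0, "rz": 0, "tx": 0.028, "ty": -0.032, "tz": 0, "claw": 0}
    - {"rx": 0, "ry": 0, "rz": 0, "tx": 0.028, "ty": -0.032, "tz": 0, "claw": 0}
    - {"rx": 0, "ry": 0, "rz": 0, "tx": 0.028, "ty": -0.032, "tz": 0, "claw": 0}
    - {"rx": 0, "ry": 0, "rz": 0, "tx": 0.028, "ty": -0.032, "tz": 0, "claw": 0}
    - {"rx": 0, "ry": 0, "rz": 0, "tx": 0.028, "ty": -0.032, "tz": 0, "claw": 0}
  force: 10

```text
t: 1.45
tool_pos: [408.7, 403.4, 302.8]
orientation: [-2.655, -1.68, -0.001]
contact_force: [1.1, 0.1, -0.2]
finger_gap: 54.0
```

Emit:
step_arm:
  targets:
    - {"rx": 0, "ry": 0, "rz": 0, "tx": 0.028, "ty": -0.032, "tz": 0, "claw": 0}
    - {"rx": 0, "ry": 0, "rz": 0, "tx": 0.028, "ty": -0.032, "tz": 0, "claw": 0}
    - {"rx": 0, "ry": 0, "rz": 0, "tx": 0.028, "ty": -0.032, "tz": 0, "claw": 0}
    - {"rx": 0, "ry": 0, "rz": 0, "tx": 0.02, "ty": -0.032, "tz": 0, "claw": 0}
    - {"rx": 0, "ry": 0, "rz": 0, "tx": 0, "ty": 0, "tz": 0, "claw": 0}

```text
t: 1.95
tool_pos: [513.8, 273.5, 302.7]
orientation: [2.657, 1.674, 0.0]
contact_force: [-0.0, 0.6, 0.2]
finger_gap: 13.5
```

```bash
python3 - <<'E'
from h import *
w=read_camera("wrist");save(w["pixels"],"pics/wrist2.png")
V=np.array(w["view"]);print((-V[:3,:3].T@V[:3,3]).round())
o=observe();print({k:np.round(o[k],3) for k in("t","tool_pos","orientation","contact_force","finger_gap")})
for th in("trap_purge_top","trap_drain_top"):
    for r in regions_of(th,w):
        ys,xs=np.nonzero(r["pixels"]);print(th,round(r["p"],2),np.round(r["extent"]),xs.mean().round(1),ys.mean().round(1),ray(w,xs.mean(),ys.mean(),110).round(1))
print("tips proj",proj(w,o["tool_pos"]-[0,0,88]), proj(w,[555,246,110]))
E
```

```text
[437. 311. 384.]
{'t': np.float64(2.0), 'tool_pos': array([512.771, 275.089, 302.686]), 'orientation': array([2.658, 1.675, 0.   ]), 'contact_force': array([0.317, 0.644, 0.084]), 'finger_gap': np.float64(9.705)}
trap_purge_top 0.98 [301. 225. 331. 268.] 318.8 245.2 [552.5 255.  110. ]
trap_drain_top 0.86 [375. 221. 391. 240.] 384.4 230.6 [563.9 309.4 110. ]
tips proj [320.16057767 253.44058224] [310.42771443 251.94365917]
```

View pics/wrist2.png

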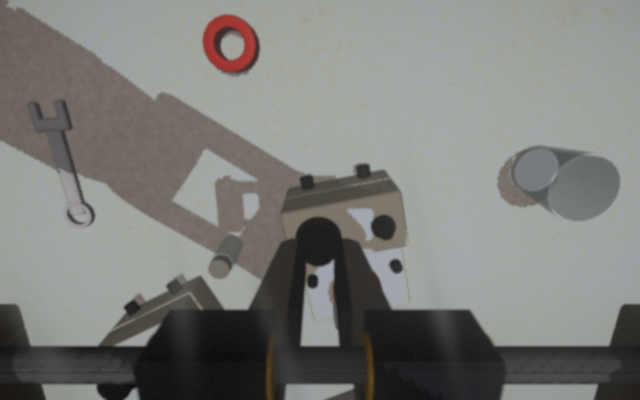

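The wrist picture shows the trap's broad plunger at (319,243), partly between the closing fingers, and its narrow plunger at (383,228). The slim block is at the lower left and the beaker at the right. Next I'll fit the block pose across the views.

```bash
python3 - <<'E'
from h import *
from scipy.optimize import least_squares
w=read_camera("wrist");a=read_camera("scene");b=read_camera("top")
# blob of black cylinder: project top rim z110 r16 + base z90 r~16, compare bbox
def bbox(p,c,r,z1,z0):
    th=np.linspace(0,6.28,40)
    q=np.array([proj(p,[c[0]+r*np.cos(t),c[1]+r*np.sin(t),z]) for t in th for z in(z1,z0)])
    return np.r_[q.min(0),q.max(0)]
for n,p in(("wrist",w),("scene",a),("top",b)):
  for th,r_,z1 in(("trap_purge_top",16,110),("trap_drain_top",7,102)):
    R=[r for r in regions_of(th,p) if r["p"]>.4]
    if not R: continue
    r=R[0];ys,xs=np.nonzero(r["pixels"]);e=np.r_[r["extent"]]
    c=np.array([555,250.])
    s=least_squares(lambda c:bbox(p,c,r_,z1,88)-e,c)
    print(n,th,r["p"],s.x.round(1),e.round(1),s.fun.round(1))
save(cv2.resize(w["pixels"][160:320,240:440],(800,640))[:600],"pics/w3.png")
E
```

```text
wrist trap_drain_top 0.61 [569.1 308.8] [370.8 222.9 389.6 244.2] [ 0.1  0.  -0.1 -0. ]
scene trap_purge_top 0.72 [562.5 252.8] [361.4 265.2 376.9 281. ] [ 0.  -1.1 -0.   1.1]
scene trap_drain_top 0.56 [460.9  85. ] [318.8 203.  365.8 221.2] [ 20.7   5.4 -20.5  -5. ]
top trap_purge_top 0.5 [571.2 252.6] [225.4 160.9 236.7 167.7] [-1.  -3.1  1.   3.1]
```

View pics/w3.png

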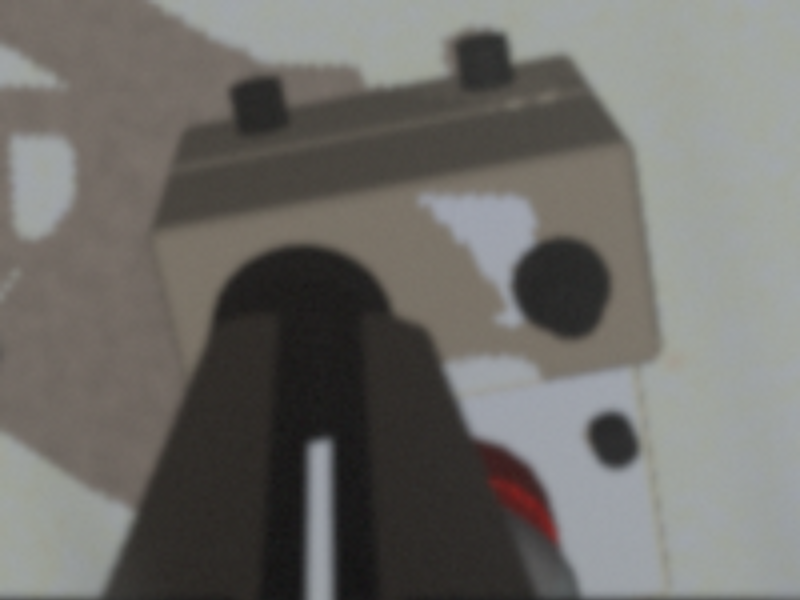

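The close view shows the step's top face with clear corners: front (279,218) and (398,195.5), rear right (405,249). I'll compute the block pose from those, with z = 85.

```bash
python3 - <<'E'
from h import *
w=read_camera("wrist");b=read_camera("top");a=read_camera("scene")
A,B,C=[ray(w,*q,85)[:2] for q in((278.75,218),(398,195.5),(405,248.75))]
print(A,B,C,np.linalg.norm(B-A),np.linalg.norm(C-B))
ey=(B-A)/np.linalg.norm(B-A);ex=np.array([ey[1],-ey[0]]);print(ex,ey)
M=(A+B)/2; org=M+75*ex; P=org-45*ex-25*ey;D=org-45*ex+34*ey
print("org",org,"purge",P,"drain",D)
o=observe();print(o["t"],o["tool_pos"],o["finger_gap"])
for n,p in(("w",w),("top",b),("scene",a)):
    im=p["pixels"].copy()
    for q,z in((P,110),(D,102),(org-75*ex-55*ey,85),(org-75*ex+55*ey,85),(org-20*ex+55*ey,85),(org-20*ex-55*ey,85)):
        u=proj(p,[*q,z]);cv2.circle(im,tuple(int(round(x*16)) for x in u),12,(0,255,0),-1,cv2.LINE_AA,4)
    u=proj(p,[*P,110]).astype(int);cv2.circle
    save(cv2.resize(im[u[1]-50:u[1]+50,u[0]-50:u[0]+50],(400,400)),f"/tmp/{n}.png")
cv2.imwrite("pics/chk.png",np.hstack([cv2.imread("/tmp/top.png"),cv2.imread("/tmp/scene.png")]))
E
```

```text
[521.50854995 233.18222861] [547.37564261 336.63377338] [597.53208387 323.60764662] 106.63643185291065 51.82034907849608
[ 0.97013322 -0.24257275] [0.24257275 0.97013322]
org [607.20208762 266.71504465] purge [557.48177403 253.37748801] drain [571.79356636 310.61534786]
2.7 [511.71308962 276.86521686 302.68853905] 0.43549177878792644
```

View pics/chk.png

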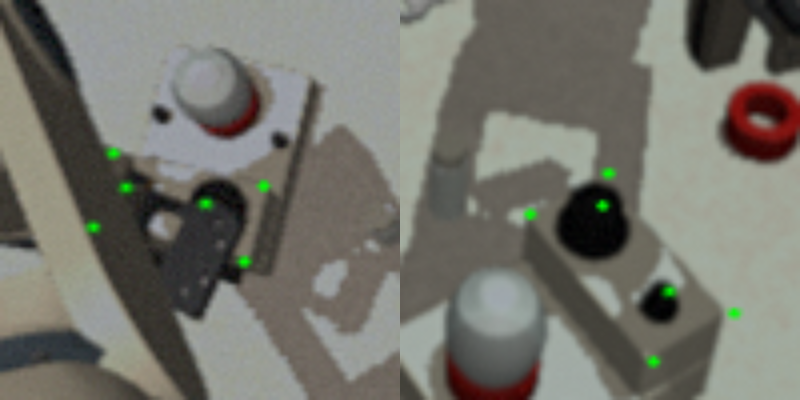

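The wrist-derived points sit about 3 px off in the other two views, so I'll fit the pose jointly from the corners seen in all three.

```bash
python3 - <<'E'
from h import *
from scipy.optimize import least_squares
w=read_camera("wrist");b=read_camera("top");a=read_camera("scene")
FL,FR,RL,RR=(-75,55,85),(-75,-55,85),(-20,55,85),(-20,-55,85)
obs={"w":[w,(FR,278.75,218),(FL,398,195.5),(RL,405,248.75)],
"top":[b,(FL,205,173.6),(FR,241.4,182.4),(RR,247.4,164.4),(RL,208.4,156.6)],
"scene":[a,(RR,352,272.5),(RL,381.75,309.25),(FL,401.5,296.75)]}
def W(s,m):
    c,n=np.cos(s[2]),np.sin(s[2]);return [s[0]+c*m[0]-n*m[1],s[1]+n*m[0]+c*m[1],m[2]]
def f(s,keys): return np.concatenate([proj(obs[k][0],W(s,m))-[u,v] for k in keys for m,u,v in obs[k][1:]])
for keys in(["w"],["top"],["scene"],["top","scene"],["w","top","scene"]):
    s=least_squares(f,[600,265,-.2],args=(keys,),loss="soft_l1",x_scale=[10,10,.1]);x=s.x
    print(keys,x.round(2),"purge",np.round(W(x,(-45,-25,110)),1),"drain",np.round(W(x,(-45,34,102)),1),np.abs(f(x,keys)).max().round(2))
E
```

```text
['w'] [ 6.0634e+02  2.6523e+02 -2.5000e-01] purge [556.6 251.9 110. ] drain [570.9 309.1 102. ] 3.55
['top'] [ 6.0695e+02  2.5997e+02 -2.5000e-01] purge [557.2 246.7 110. ] drain [571.6 303.9 102. ] 0.91
['scene'] [ 6.1254e+02  2.6544e+02 -2.5000e-01] purge [562.8 252.4 110. ] drain [577.4 309.5 102. ] 0.69
['top', 'scene'] [ 6.0905e+02  2.6242e+02 -2.6000e-01] purge [559.2 249.6 110. ] drain [574.1 306.7 102. ] 2.05
['w', 'top', 'scene'] [ 6.0694e+02  2.6428e+02 -2.5000e-01] purge [557.1 251.2 110. ] drain [571.8 308.4 102. ] 3.77
```

I'll use (558,250). The spread between views is about 5 mm, against a 16 mm plunger radius. I'll move over it and down to tips at about 127 mm.

Emit:
step_arm:
  targets:
    - {"rx": 0, "ry": 0, "rz": 0, "tx": 0.023, "ty": -0.0135, "tz": 0, "claw": 0}
    - {"rx": 0, "ry": 0, "rz": 0, "tx": 0.0235, "ty": -0.0135, "tz": 0, "claw": 0}
    - {"rx": 0, "ry": 0, "rz": 0, "tx": 0, "ty": 0, "tz": -0.03, "claw": 0}
    - {"rx": 0, "ry": 0, "rz": 0, "tx": 0, "ty": 0, "tz": -0.03, "claw": 0}
    - {"rx": 0, "ry": 0, "rz": 0, "tx": 0, "ty": 0, "tz": -0.028, "claw": 0}

```text
t: 3.35
tool_pos: [558.5, 249.4, 213.6]
orientation: [2.656, 1.679, 0.0]
contact_force: [0.2, 1.5, 0.4]
finger_gap: 0.5
```

```bash
python3 - <<'E'
from h import *
w=read_camera("wrist");b=read_camera("top");a=read_camera("scene")
o=observe();print({k:np.round(o[k],2) for k in("t","tool_pos","orientation","contact_force","finger_gap")})
t=[]
for p,c,h in((w,(320,250),100),(a,(369,262),50)):
    t.append(cv2.resize(p["pixels"][c[1]-h:c[1]+h,c[0]-h:c[0]+h],(400,400),interpolation=cv2.INTER_CUBIC))
save(np.hstack(t),"pics/chk2.png")
E
```

```text
{'t': np.float64(3.5), 'tool_pos': array([557.45, 249.24, 213.33]), 'orientation': array([-2.65, -1.68,  0.01]), 'contact_force': array([-1.44,  0.  , -0.24]), 'finger_gap': np.float64(0.49)}
```

View pics/chk2.png

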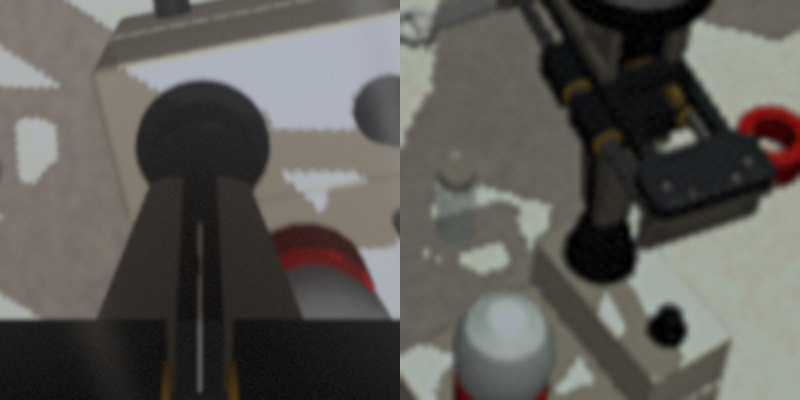

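In the pictures the fingertips sit centred over the broad plunger (wrist crop (202,140), scene crop (600,250)), and the narrow one at (665,325) is well clear. The tips are at z = 125, so I'll descend in small rows to about 4 mm of travel and read the force.

Emit:
step_arm:
  targets:
    - {"rx": 0, "ry": 0, "rz": 0, "tx": 0, "ty": 0, "tz": -0.006, "claw": 0}
    - {"rx": 0, "ry": 0, "rz": 0, "tx": 0, "ty": 0, "tz": -0.006, "claw": 0}
    - {"rx": 0, "ry": 0, "rz": 0, "tx": 0, "ty": 0, "tz": -0.004, "claw": 0}
    - {"rx": 0, "ry": 0, "rz": 0, "tx": 0, "ty": 0, "tz": -0.003, "claw": 0}
    - {"rx": 0, "ry": 0, "rz": 0, "tx": 0, "ty": 0, "tz": 0, "claw": 0}

```text
t: 4.0
tool_pos: [558.6, 249.9, 195.9]
orientation: [2.655, 1.679, 0.001]
contact_force: [-0.1, 0.1, 2.3]
finger_gap: 0.6
```

Emit:
step_arm:
  targets:
    - {"rx": 0, "ry": 0, "rz": 0, "tx": 0, "ty": 0, "tz": -0.002, "claw": 0}
    - {"rx": 0, "ry": 0, "rz": 0, "tx": 0, "ty": 0, "tz": -0.002, "claw": 0}
    - {"rx": 0, "ry": 0, "rz": 0, "tx": 0, "ty": 0, "tz": -0.002, "claw": 0}
    - {"rx": 0, "ry": 0, "rz": 0, "tx": 0, "ty": 0, "tz": 0, "claw": 0}
    - {"rx": 0, "ry": 0, "rz": 0, "tx": 0, "ty": 0, "tz": 0, "claw": 0}

```text
t: 4.5
tool_pos: [558.6, 249.9, 189.9]
orientation: [2.655, 1.679, 0.001]
contact_force: [-0.5, 0.9, 5.5]
finger_gap: 0.5
```

```bash
python3 - <<'E'
from h import *
F=[]
for i in range(4):
    a=read_camera("scene");o=observe();F.append([o["contact_force"][2],o["tool_pos"][2]])
print(np.round(F,2),o["t"])
w=read_camera("wrist")
t=[]
for p,c,h in((w,(320,250),100),(a,(369,262),50)):
    t.append(cv2.resize(p["pixels"][c[1]-h:c[1]+h,c[0]-h:c[0]+h],(400,400),interpolation=cv2.INTER_CUBIC))
save(np.hstack(t),"pics/chk3.png")
E
```

```text
[[  5.73 189.97]
 [  4.96 189.94]
 [  5.09 189.99]
 [  4.93 189.97]] 4.7
```

View pics/chk3.png

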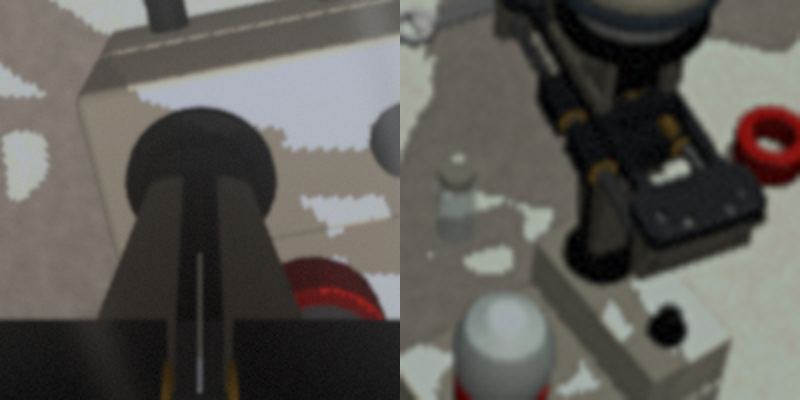

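The force is 5.2 N, which means about 8 mm of travel. The picture shows the broad plunger lowered under the tips, with the narrow one free and the block unmoved. I'll hold for about two seconds, then let go slowly.

Emit:
step_arm:
  targets:
    - {"rx": 0, "ry": 0, "rz": 0, "tx": 0, "ty": 0, "tz": 0, "claw": 0}
    - {"rx": 0, "ry": 0, "rz": 0, "tx": 0, "ty": 0, "tz": 0, "claw": 0}
    - {"rx": 0, "ry": 0, "rz": 0, "tx": 0, "ty": 0, "tz": 0, "claw": 0}
    - {"rx": 0, "ry": 0, "rz": 0, "tx": 0, "ty": 0, "tz": 0, "claw": 0}
    - {"rx": 0, "ry": 0, "rz": 0, "tx": 0, "ty": 0, "tz": 0, "claw": 0}

```text
t: 5.25
tool_pos: [558.6, 249.9, 190.0]
orientation: [2.655, 1.679, 0.001]
contact_force: [0.5, 0.2, 5.4]
finger_gap: 0.6
```

Emit:
step_arm:
  targets:
    - {"rx": 0, "ry": 0, "rz": 0, "tx": 0, "ty": 0, "tz": 0, "claw": 0}
    - {"rx": 0, "ry": 0, "rz": 0, "tx": 0, "ty": 0, "tz": 0, "claw": 0}
    - {"rx": 0, "ry": 0, "rz": 0, "tx": 0, "ty": 0, "tz": 0, "claw": 0}
    - {"rx": 0, "ry": 0, "rz": 0, "tx": 0, "ty": 0, "tz": 0, "claw": 0}
    - {"rx": 0, "ry": 0, "rz": 0, "tx": 0, "ty": 0, "tz": 0, "claw": 0}

```text
t: 5.75
tool_pos: [558.6, 249.9, 190.0]
orientation: [2.655, 1.679, 0.001]
contact_force: [-0.3, 0.4, 4.8]
finger_gap: 0.2
```

Emit:
step_arm:
  targets:
    - {"rx": 0, "ry": 0, "rz": 0, "tx": 0, "ty": 0, "tz": 0, "claw": 0}
    - {"rx": 0, "ry": 0, "rz": 0, "tx": 0, "ty": 0, "tz": 0, "claw": 0}
    - {"rx": 0, "ry": 0, "rz": 0, "tx": 0, "ty": 0, "tz": 0, "claw": 0}
    - {"rx": 0, "ry": 0, "rz": 0, "tx": 0, "ty": 0, "tz": 0, "claw": 0}
    - {"rx": 0, "ry": 0, "rz": 0, "tx": 0, "ty": 0, "tz": 0, "claw": 0}

```text
t: 6.25
tool_pos: [558.6, 249.9, 190.0]
orientation: [2.655, 1.679, 0.001]
contact_force: [0.1, 0.0, 4.8]
finger_gap: 0.4
```

Emit:
step_arm:
  targets:
    - {"rx": 0, "ry": 0, "rz": 0, "tx": 0, "ty": 0, "tz": 0.004, "claw": 0}
    - {"rx": 0, "ry": 0, "rz": 0, "tx": 0, "ty": 0, "tz": 0.004, "claw": 0}
    - {"rx": 0, "ry": 0, "rz": 0, "tx": 0, "ty": 0, "tz": 0.006, "claw": 0}
    - {"rx": 0, "ry": 0, "rz": 0, "tx": 0, "ty": 0, "tz": 0.01, "claw": 0}
    - {"rx": 0, "ry": 0, "rz": 0, "tx": 0, "ty": 0, "tz": 0.02, "claw": 0}

```text
t: 6.75
tool_pos: [557.2, 249.2, 233.1]
orientation: [-2.655, -1.679, 0.006]
contact_force: [-0.1, -0.2, -0.3]
finger_gap: 0.1
```

Emit:
step_arm:
  targets:
    - {"rx": 0, "ry": 0, "rz": 0, "tx": 0, "ty": 0, "tz": 0.03, "claw": 0}
    - {"rx": 0, "ry": 0, "rz": 0, "tx": 0, "ty": 0, "tz": 0.04, "claw": 0}
    - {"rx": 0, "ry": 0, "rz": 0, "tx": -0.03, "ty": 0.03, "tz": 0.01, "claw": 0}
    - {"rx": 0, "ry": 0, "rz": 0, "tx": -0.03, "ty": 0.035, "tz": 0, "claw": 0}
    - {"rx": 0, "ry": 0, "rz": 0, "tx": -0.03, "ty": 0.035, "tz": 0, "claw": 0}

```text
t: 7.25
tool_pos: [467.3, 350.2, 314.9]
orientation: [-2.656, -1.677, -0.001]
contact_force: [-0.5, 1.5, 0.6]
finger_gap: 0.2
```

Emit:
step_arm:
  targets:
    - {"rx": 0, "ry": 0, "rz": 0, "tx": -0.03, "ty": 0.035, "tz": 0, "claw": 0}
    - {"rx": 0, "ry": 0, "rz": 0, "tx": -0.03, "ty": 0.035, "tz": 0, "claw": 0}
    - {"rx": 0, "ry": 0, "rz": 0, "tx": -0.03, "ty": 0.035, "tz": 0, "claw": 0}
    - {"rx": 0, "ry": 0, "rz": 0, "tx": 0, "ty": 0, "tz": 0, "claw": 0}
    - {"rx": 0, "ry": 0, "rz": 0, "tx": 0, "ty": 0, "tz": 0, "claw": 0}

```text
t: 7.75
tool_pos: [377.5, 455.0, 313.9]
orientation: [2.652, 1.682, -0.001]
contact_force: [0.1, -0.1, 0.6]
finger_gap: 0.8
```

```bash
python3 - <<'E'
from h import *
a=read_camera("scene");b=read_camera("top");o=observe();print({k:np.round(o[k],2) for k in("t","tool_pos","contact_force","dq")})
t=[]
for p,c,h in((a["pixels"],(360,300),50),(cv2.cvtColor(cv2.imread("pics/scene0.png"),4),(360,300),50)):
    t.append(cv2.resize(p[c[1]-h:c[1]+h,c[0]-h:c[0]+h],(400,400),interpolation=cv2.INTER_CUBIC))
save(np.hstack(t),"pics/end.png");save(b["pixels"],"pics/endtop.png")
E
```

```text
{'t': np.float64(7.85), 'tool_pos': array([378.71, 453.92, 313.8 ]), 'contact_force': array([ 0.56, -0.31,  0.08]), 'dq': array([-0.02,  0.  ,  0.  , -0.  , -0.  ,  0.  ])}
```

View pics/end.png

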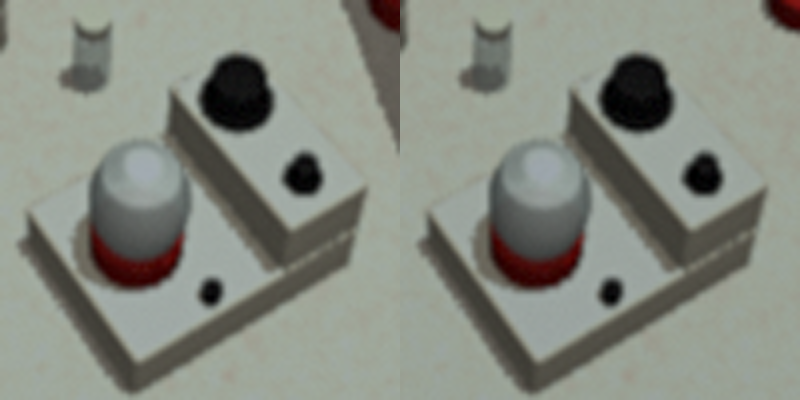

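View pics/endtop.png

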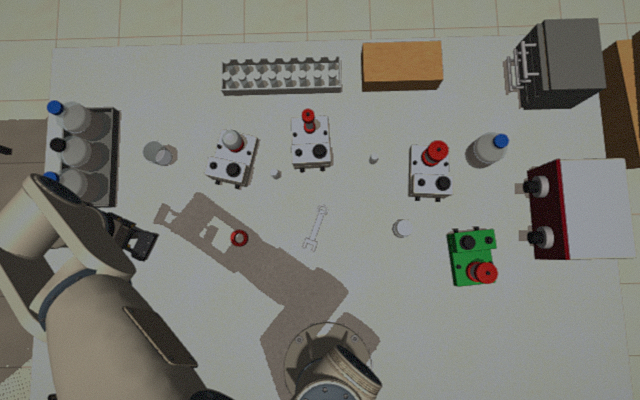

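The after and before crops look the same: plunger up at (238,85), block and vial unmoved. The top view shows everything in place and the arm clear, so I'm handing in.

```bash
python3 -c "
from bench import *
print(job_done())"
```

```text
the job is handed in; nothing more can be done
None
```

I pressed the broad plunger on the bubble trap's block about 8 mm down with closed fingertips, held it there for about 2 s, then let it up, withdrew and handed in at about 7.9 s. No verdict came back.

**Force:** the hold read about 5 N, as the spring should give at that travel. After release it fell to about 0 N.

**Last checks:** the before and after close-ups show the trap block, both its plungers and the nearby vial unchanged. The top view shows the other blocks and bystanders where they stood, and the arm clear.

**Failed or disagreed:**
- The first two move calls were refused for missing keys; nothing moved.
- The plunger position differed by about 5 mm between cameras. I used a compromise of (558, 250) mm and confirmed by picture that the tips were over the plunger before pressing.
- The trained networks gave some wrong hits, such as the red spare collar; I discarded these by eye.

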